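Open the spoon box with the stop-lip sliding lid

ROBOT

A 6-joint arm with a two-finger parallel gripper is mounted at the origin on the work surface. World frame = base frame: x ahead of the robot, y to its left, z up, the work surface at z = 0. Lengths are in m, angles in degrees, forces in N, time in s.
With the tool pointing down it reaches from about 0.4 to 0.925 m from the base axis. Payload 3.4 kg.
Tool frame: the origin (TCP) lies at the centre of the arm's flange, where the gripper is bolted on; the fingertips stand 173 mm ahead of it and the grasp point (between the pads) lies 155 mm ahead of it; z points along the fingers, y is the direction in which the jaws open and shut (so a half turn about z gives the same grasp; the last joint's range is limited). The gripper opens to 85 mm and grips with 20 to 120 N. Pads are 22 mm wide; open, the fingers measure 114 mm over their backs; the gripper's body (76 mm by 85 mm) begins 54 mm behind the grasp point. The pads swing forward as they close: fully open they stand 13 mm farther back than shut.
Start: joints at [69.7, 17.578, 86.31, -0, 76.112, -4.211], TCP at [0.159, 0.552, 0.405] pointing down, gripper open.
Joint ranges: [-179.03, 179.03], [-60, 130.46], [8.19, 133.38], [-81.62, 261.62], [5.75, 156.47], [-153.77, 153.77]. Speed limits (degrees/s): [147.25, 147.25, 180, 180, 180, 180].

INTERFACE

Orientations are given as a 3x3 rotation matrix whose columns are the frame's x, y, z axes.
In Python, from cell import r, snapshot, spotter gives the robot as it stands.
- The arm moves only by the shell command python3 -m jog 'ROWS' [OPENING] [FORCE]. ROWS is JSON, one flat list of numbers, 4 for each row, row after row: the shift along the tool's x, y, z in mm, then the turn about the tool's z in degrees. In form: [tx, ty, tz, turn, tx, ty, tz, turn, ...]. A call has 1 to 12 rows; each row shifts and turns the commanded pose from where the row before left it, along the tool's axes as they then stand; what a row does not reach is not made up. A row lasts 1/10 s, in which the tool goes at most 50 mm and 8.59 degrees, less where a joint would pass 70% of its speed; a pose out of reach is approached as far as the arm can. A call with a gripper value outside its range is refused whole. OPENING is the closure, from 0 (fully open) to 1 (shut), set as the call begins (- or left out, the last holds). The fingers move at their own pace and stop on an object; FORCE is the grip in N (left out, the last holds). Time passes only in rows, so rows that do not move let the fingers close. It gives the time, the measured TCP pose, the force and the opening at its end, in the units of the state.
- r.state(): the state, without advancing time (a new reading comes with each control period).
- snapshot(name): name is "scene" or "side" or "wrist"; returns a dict with "color" (384x512x3 uint8, blue, green, red), "range_z" (384x512 float32, m along the optical axis (not along the pixel's ray), 0 where there is no reading), "fx", "fy", "cx", "cy" (pixels), "position" and "attitude" of the camera in the world; the wrist camera has in their place "mount" (4x4, takes a point from camera to tool coordinates, whose origin is the TCP and whose axes are the flange's). Camera axes: x right, y down, z forward; pixel columns grow to the right and rows downward; lengths in m; the calibration is good to about 2 mm. A picture is of the moment at which its call begins: read the wrist's pose just before it.
- r.close_job(): hands the job in, once; it reports no verdict.
Trained networks look in a picture, given as the dict that the camera call returned (one of the last four; its "shot" number tells which), for a name from the list of things; names that differ only in an ending like _2 or _b are one class to them, and where a whole thing is asked for, a point or a joint stands for the part that bears it (a point fixed in the world has none). Each returns a list of dicts, best first, with "confidence" (0 to 1); they miss things now and then, are a little off and sometimes report something else, mostly with a low value. They report only what shows in the picture. A call takes as long as a camera call. They do not tell look-alikes from the thing itself.
- spotter.spot_in(picture, target): "box" ([centre column, centre row, width, height] in pixels, round what is visible of it).
- spotter.regions_of(picture, target): "mask" (384x512 bool, what is visible of it) and "box" ([centre column, centre row, width, height] in pixels, round what is visible of it).
- spotter.spot_point(picture, target): "at" ([column, row] in pixels: a listed point, or the origin of a listed thing).
The state is a dict: "t": time; "joints": joint angles; "qvel": joint speeds; "tau": joint torques, N m; "tool_pos": TCP position; "tcp_rot": TCP orientation; "force": force on the tool from outside, world axes, zero at the start; "wrist_torque": the same for the moment, N m; "opening": finger opening in m.
Only numpy, scipy, OpenCV 4.12 (cv2) and the standard library are available. Lean on these libraries where they do the work, as an engineer would, in place of code of your own. Each camera call takes 0.05 s, during which the arm holds its last target.

TASK

Open the juice bar's spoon box for service: lift the front end of its orange sliding lid over the red stop lip, without forcing it, and slide the lid out of the grooves. Lay the lid down gently (do not drop it), flat with its handle up, squarely in the middle of the green board, lengthwise along it (either way round), let go of it, and leave the other things standing where they are.

Things in the scene. Friction and masses are not known exactly. Their poses are not given: they have to be found in the camera images.
- spoon_box: White plastic spoon box fixed to the counter, 190 x 116 mm, 57 mm high (with its collar 124 mm wide; rails up to 76 mm high). Origin: centre of its underside on the counter; x along its length from the front (red stop bar) to the rear; z up. The lid lies on ledges 50 mm above the origin, between 7 mm high side guides with 2.5 mm play each side. Inner face of the rear wall at x = +89 mm.
- box_groove (a point): Front end of the two covered grooves, at ledge height (box x = +15 mm, 50 mm up). Grey rails run from here to the rear (+95 mm) above the lid's long edges; they stop it being raised straight up and limit how far its front end can be tilted up. With the rear edge in front of here the lid is free. Lip and rails belong to one rigid collar, set to a different height each time.
- box_lip (a point): Middle of the red stop lip, at ledge height (box x = -98 mm, 50 mm up); the lip is 6 mm thick along x. Its top stands 7 to 19 mm above this point, unmeasured; the rails' undersides always stand 1.5 mm higher than that. So no one tilt suits all: too little and the lip stops the lid, too much and it jams under the rails. Feel for it: lift, pull lightly, lift more if stopped.
- lid: The loose sliding lid: orange plate 174 x 100 x 5 mm with a black handle bar, 0.11 to 0.2 kg. Origin: centre of the plate's underside; x towards its rear, z up. It starts closed, up to 8 mm of play from lip to rear wall, its x along the box's x.
- lid_handle (a point): Centre of the lid's black handle bar: the bar is 14 mm thick (along the lid's x), 50 mm wide (along y), 30 mm tall, standing on the plate, its top 35 mm above the plate's underside. This point is 60 mm in front of the lid's origin and 20 mm above the underside. Axes as the lid's.
- lid_mid (a point): Centre of the lid's plate, half-way through its thickness. Axes as the lid's.
- lid_front (a point): Middle of the lid's front bottom edge (87 mm in front of the lid's origin).
- lid_rear (a point): Middle of the lid's rear bottom edge (87 mm behind the lid's origin).
- board: Green chopping board fixed to the counter, 260 x 200 mm, 15 mm thick. Origin: centre of its underside on the counter; x along its 260 mm length, z up; its top is 15 mm above the origin.
- sauce_a: Bystander, leave alone: black squeeze bottle, 64 mm across, 200 mm tall. Origin: centre of its underside.
- sauce_b: Bystander, leave alone: amber squeeze bottle, 64 mm across, 200 mm tall. Origin: centre of its underside.
- sauce_c: Bystander, leave alone: brown-red squeeze bottle, 64 mm across, 180 mm tall. Origin: centre of its underside.
- jug: Bystander, leave alone: clear measuring jug, 104 mm across plus a handle, 130 mm tall. Origin: centre of its underside.
- cup: Bystander, leave alone: white cup, 76 mm across, 90 mm tall. Origin: centre of its underside.
- jar: Bystander, leave alone: glass jar with a red cap, 72 mm across, 110 mm tall. Origin: centre of its underside.
- bowl: Bystander, leave alone: orange bowl, 110 mm across, 55 mm tall. Origin: centre of its underside.
There are look-alikes about, which are no part of the job. Leave any purple look-alike of the spoon_box alone.

How it is judged:
By the outcome, as a careful person would: the job done as asked, in the order asked, and still so for the second after the job is handed in, with the robot touching nothing.
It also fails if it takes over 54 s, if anything falls off the work surface, if the arm or the gripper's body presses on something with over 40 N, if the wrist force passes 120 N, or if a joint passes its speed limit or range.

## Working session

There is one attempt and no reset: what is moved stays moved. The work goes in short steps, Python scripts to look and compute and a shell command to move; the robot and the scene stay as the last step left them, time stands still between calls to the robot, and variables do not carry over. Pictures are saved under pics/ and viewed, and the job is handed in when it is done.

```bash
ls; mkdir -p pics
python3 - <<'E'
from cell import r, snapshot, spotter
import cv2
s=r.state(); print(s['t'],s['tool_pos'],s['tcp_rot'],s['force'],s['opening'])
for n in ("scene","side","wrist"):
    p=snapshot(n); cv2.imwrite(f"pics/{n}0.png",p["color"])
    if n!="wrist": print(n,p["position"],p["attitude"],p["fx"],p["cx"],p["cy"])
    else: print(p["mount"])
E
```

```text
pics
0.0 [0.15924119 0.55217024 0.40378657] [[-9.60838327e-01  2.77108566e-01 -7.42983652e-04]
 [ 2.77109494e-01  9.60836509e-01 -1.87933323e-03]
 [ 1.93106484e-04 -2.01162322e-03 -9.99997958e-01]] [-1.12444851 -0.08005962  0.44945337] 0.08544637224009646
scene [1.06481229 0.46922001 1.24864529] [[-0.663917    0.64365739 -0.38068279]
 [ 0.74778891  0.56796958 -0.3438347 ]
 [-0.0050955  -0.51294807 -0.85840452]] 379.06308099524585 250.7728254760335 187.9258931151677
side [ 0.04716643 -0.51260048  0.80962804] [[ 0.72607663 -0.5007946   0.47118734]
 [-0.68752243 -0.51756646  0.50935044]
 [-0.01120918 -0.69377931 -0.72010043]] 351.2881983754612 255.09249399752846 194.4184750396206
[[-4.63632592e-04 -9.55279708e-01 -2.95703339e-01  7.75128566e-02]
 [ 9.99999762e-01 -5.93894022e-04  3.50697516e-04  4.10182397e-04]
 [-5.10630666e-04 -2.95703106e-01  9.55279756e-01  3.18622333e-02]
 [ 0.00000000e+00  0.00000000e+00  0.00000000e+00  1.00000000e+00]]
```

View pics/scene0.png

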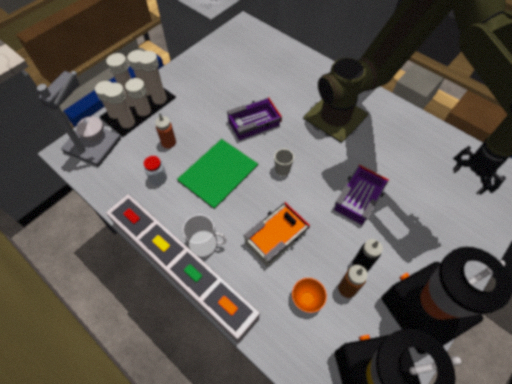

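View pics/side0.png

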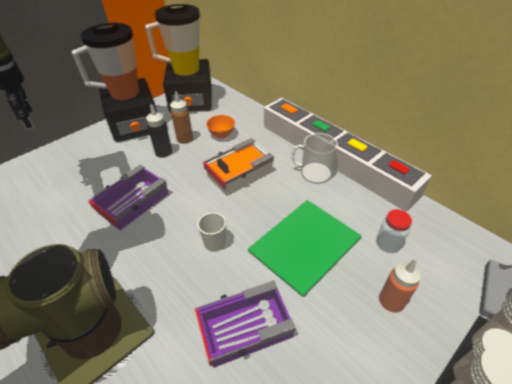

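View pics/wrist0.png

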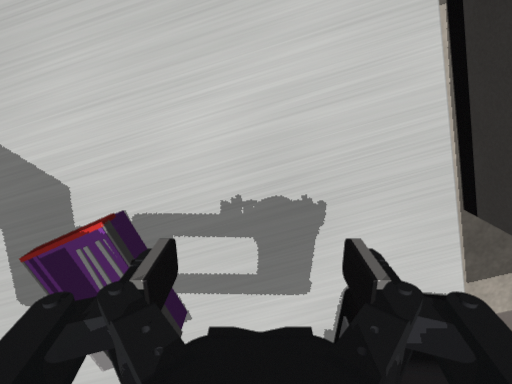

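```bash
cat > h.py <<'E'
import numpy as np, cv2
from cell import r, snapshot, spotter
def cam(p):
    if "mount" in p:
        s=r.state(); T=np.eye(4); T[:3,:3]=s['tcp_rot']; T[:3,3]=s['tool_pos']; M=T@np.array(p["mount"]); return M[:3,:3],M[:3,3]
    return np.array(p["attitude"]),np.array(p["position"])
def cloud(p):
    R,t=cam(p); z=p["range_z"]; v,u=np.indices(z.shape)
    c=np.stack([(u-p["cx"])/p["fx"]*z,(v-p["cy"])/p["fy"]*z,z],-1)
    w=c@R.T+t; w[z<=0]=np.nan; return w
def px(p,uv,h):
    R,t=cam(p); d=R@np.array([(uv[0]-p["cx"])/p["fx"],(uv[1]-p["cy"])/p["fy"],1]); return t+d*(h-t[2])/d[2]
def rect(P):
    (c,wh,a)=cv2.minAreaRect((P[:,:2]*1000).astype(np.float32)); return np.round(c,1),np.round(wh,1),round(a,1)
E
python3 - <<'E'
from h import *
np.set_printoptions(precision=4,suppress=True)
for n in ("scene","side"):
    p=snapshot(n); W=cloud(p)
    for t in ["spoon_box","lid","board","sauce_a","sauce_b","sauce_c","jug","cup","jar","bowl"]:
        for g in spotter.regions_of(p,t)[:4]:
            if g["confidence"]<.3: continue
            m=g["mask"]; P=W[m]; P=P[~np.isnan(P[:,0])]
            print(n,t,round(g["confidence"],2),np.round(g["box"]),np.median(P,0),"z",np.percentile(P[:,2],[2,98]),*rect(P))
    for t,h in [("lid_handle",.07),("box_lip",.05),("box_groove",.05),("lid_mid",.0525),("lid_front",.05),("lid_rear",.05),("lid",.05),("board",0.0),("spoon_box",0)]:
        for g in spotter.spot_point(p,t)[:3]:
            if g["confidence"]>.3: print(n,t,round(g["confidence"],2),np.round(g["at"]),px(p,g["at"],h))
E
```

```text
scene spoon_box 0.91 [256. 121.  55.  39.] [ 0.2591 -0.2423  0.0317] z [0.0024 0.0657] [ 247.1 -260.5] [193.8 204.9] 63.1
scene spoon_box 0.9 [277. 233.  64.  58.] [0.6537 0.1942 0.0599] z [0.0031 0.0761] [592.9 171.2] [139.4 229.5] 80.0
scene spoon_box 0.7 [360. 194.  52.  60.] [0.2716 0.3009 0.0214] z [0.0023 0.0679] [253.8 300.5] [246.9 135.2] 9.7
scene lid 0.86 [277. 231.  54.  46.] [0.6009 0.17   0.0562] z [0.0512 0.0851] [605.3 170.3] [ 99.8 175.1] 83.7
scene lid 0.61 [275. 233.  66.  62.] [0.6463 0.188  0.061 ] z [0.0043 0.076 ] [590.2 162.7] [158.1 227.5] 82.5
scene board 0.86 [215. 173.  80.  68.] [ 0.553  -0.1695  0.0152] z [0.0079 0.0207] [ 541.  -175.9] [268.5 203.8] 1.9
scene sauce_a 0.97 [164. 130.  20.  32.] [ 0.5801 -0.4155  0.0971] z [0.0017 0.1558] [ 535.  -454.8] [152.7  58.8] 34.4
scene sauce_a 0.94 [353. 282.  31.  37.] [0.6087 0.4645 0.1253] z [0.0028 0.1809] [577.5 478.9] [ 57.7 103.4] 47.4
scene sauce_a 0.83 [366. 254.  35.  35.] [0.5045 0.4514 0.1262] z [0.0034 0.1849] [473.4 448.4] [ 70.1 203.1] 89.0
scene sauce_b 0.97 [164. 130.  20.  32.] [ 0.5801 -0.4155 
[... 4563 characters left out ...]
groove 0.91 [130. 188.] [0.2858 0.3099 0.05  ]
side box_groove 0.88 [250. 312.] [ 0.2813 -0.2375  0.05  ]
side box_groove 0.82 [241. 163.] [0.6098 0.1594 0.05  ]
side lid_mid 0.61 [239. 162.] [0.6053 0.1675 0.0525]
side lid_front 0.79 [216. 174.] [0.5178 0.1767 0.05  ]
side lid_rear 0.92 [260. 150.] [0.6988 0.1656 0.05  ]
side lid_rear 0.67 [319. 175.] [ 0.7476 -0.0547  0.05  ]
side lid 0.81 [241. 163.] [0.6077 0.1601 0.05  ]
side lid 0.48 [238. 164.] [0.6004 0.1651 0.05  ]
side board 0.66 [306. 243.] [ 0.5488 -0.1768  0.    ]
side spoon_box 0.96 [237. 173.] [0.6023 0.1749 0.    ]
side spoon_box 0.78 [130. 202.] [ 0.2709  0.3082 -0.    ]
side spoon_box 0.69 [249. 327.] [ 0.269 -0.244  0.   ]
```

```bash
python3 -m jog '[-20,-10,0,0,-40,-21,0,0,-40,-21,0,0,-40,-21,0,0,-40,-21,0,0,-40,-21,0,0,-45,-24,0,0,-45,-24,0,0,-45,-24,0,0,-45,-24,0,0,-45,-25,0,0,-30,-16,0,0]'; python3 -m jog '[0,0,0,-4.9,0,0,0,-4.9,0,0,0,0,0,0,0,0]' - 40
```

```text
t: 3.35
tool_pos: [0.5442, 0.18, 0.4048]
tcp_rot: [[-0.96, 0.279, 0.001], [0.279, 0.96, -0.001], [-0.002, -0.0, -1.0]]
force: [0.4, 0.3, -0.7]
opening: 0.0853
t: 3.75
tool_pos: [0.542, 0.1826, 0.4047]
tcp_rot: [[-0.994, 0.111, -0.0], [0.111, 0.994, -0.0], [0.0, -0.0, -1.0]]
force: [-1.0, 0.2, 1.0]
opening: 0.0854
```

```bash
cat > look.py <<'E'
from h import *
import sys
np.set_printoptions(precision=4,suppress=True)
s=r.state(); print(s['t'],s['tool_pos'],"yaw y",np.degrees(np.arctan2(s['tcp_rot'][1,1],s['tcp_rot'][0,1])),s['force'],s['opening'],s['joints'])
for n in sys.argv[2:]:
    p=snapshot(n); cv2.imwrite(f"pics/{n}{sys.argv[1]}.png",p["color"]); np.save("pics/W_"+n+".npy",cloud(p))
E
python3 look.py 1 wrist
python3 - <<'E'
import numpy as np,cv2
from h import rect
W=np.load('pics/W_wrist.npy'); c=cv2.imread('pics/wrist1.png').astype(int)
ok=~np.isnan(W[...,0])
b,g,r_=c[...,0],c[...,1],c[...,2]
org=ok&(r_>180)&(b<80)&(g>80)&(W[...,2]>.045)&(W[...,2]<.065)
print(org.sum(),rect(W[org]),np.median(W[org],0))
blk=ok&(r_<70)&(g<70)&(b<70)&(W[...,2]>.07)&(W[...,2]<.1)&(np.hypot(W[...,0]-.545,W[...,1]-.177)<.06)
print(blk.sum(),rect(W[blk]),np.median(W[blk],0))
top=blk&(W[...,2]>.08); print(rect(W[top]),np.median(W[top],0))
red=ok&(r_>120)&(g<70)&(b<70)&(W[...,2]>.05); print(red.sum(),rect(W[red]),np.percentile(W[red][:,2],[5,50,95]))
E
```

```text
3.75 [0.542  0.1826 0.4047] yaw y 83.59851967984413 [-1.0141  0.1763  1.0309] 0.08538222003379169 [ 14.3849  17.3339  86.6873  -0.0019  75.9857 -69.2132]
3381 (array([623.6, 284.7]), array([352.1, 151.7]), 69.2) [0.56332621 0.1729374  0.05378716]
680 (array([542. , 178.2]), array([47.8, 13.6]), 83.4) [0.54056873 0.17816282 0.08357022]
(array([542., 178.]), array([47.6, 13.4]), 83.8) [0.54163314 0.1781619  0.08368734]
610 (array([598.5, 287. ]), array([378.7,  70.1]), 49.1) [0.06243104 0.06433584 0.06578507]
```

View pics/wrist1.png

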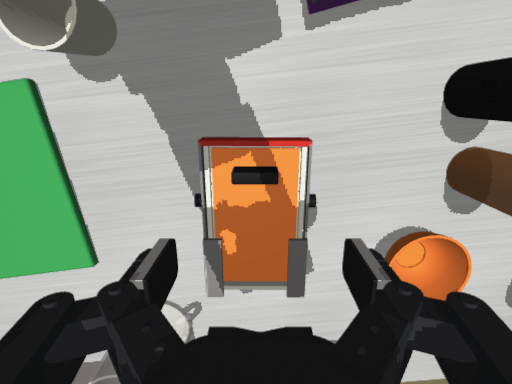

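Run:
```python
import numpy as np,cv2
W=np.load('pics/W_wrist.npy'); c=cv2.imread('pics/wrist1.png').astype(int)
np.set_printoptions(precision=4,suppress=True)
b,g,r_=c[...,0],c[...,1],c[...,2]
U,V=np.meshgrid(range(512),range(384))
red=(r_>120)&(g<70)&(b<70)&(abs(U-255)<60)&(abs(V-142)<10)&~np.isnan(W[...,0])
P=W[red]; print(len(P),np.percentile(P[:,2],[5,25,50,75,95]),np.nanmedian(P,0))
for a,bb in((208,220),(292,304)):
    P=W[248:280,a:bb].reshape(-1,3); print("rail",np.nanpercentile(P[:,2],[5,25,50,75,95]),np.nanmedian(P,0))
P=W[190:230,225:285].reshape(-1,3); print("plate",np.nanpercentile(P[:,2],[5,50,95]))
P=W[172:180,240:270].reshape(-1,3); print("handle",np.nanpercentile(P[:,2],[5,50,95]))
P=W[60:130,300:420].reshape(-1,3); print("table",np.nanpercentile(P[:,2],[5,50,95]))
```

```text
573 [0.0631 0.0639 0.0644 0.0649 0.0657] [0.5093 0.1876 0.0644]
rail [0.0695 0.0701 0.0706 0.0711 0.0718] [0.6474 0.1155 0.0706]
rail [0.0697 0.0703 0.0708 0.0712 0.0719] [0.6585 0.2166 0.0708]
plate [0.0526 0.0538 0.0549]
handle [0.0826 0.0838 0.0848]
table [-0.0023 -0.001   0.0003]
```

```bash
python3 -m jog '[0,-4.6,10,0,0,0,30,0,0,0,35,0,0,0,35,0,0,0,30,0,0,0,20,0,0,0,10,0,0,0,5,0,0,0,0,0,0,0,0,0]' && python3 -m jog '[0,0,0,0,0,0,0,0,0,0,0,0,0,0,0,0,0,0,0,0,0,0,0,0,0,0,0,0,0,0,0,0]' 1 30; python3 look.py 2 wrist side
```

```text
t: 4.8
tool_pos: [0.542, 0.1781, 0.2306]
tcp_rot: [[-0.994, 0.11, 0.002], [0.11, 0.994, 0.0], [-0.002, 0.001, -1.0]]
force: [0.5, 0.5, -0.6]
opening: 0.0853
t: 5.6
tool_pos: [0.5418, 0.178, 0.2307]
tcp_rot: [[-0.994, 0.11, 0.001], [0.11, 0.994, 0.0], [-0.001, 0.0, -1.0]]
force: [-1.6, 0.7, 5.8]
opening: 0.0491
5.6 [0.5418 0.178  0.2307] yaw y 83.70785925239934 [-1.6     0.6942  5.7608] 0.049131953627151885 [ 13.9462  27.616   99.0913  -0.0037  53.2068 -69.7595]
```

View pics/wrist2.png

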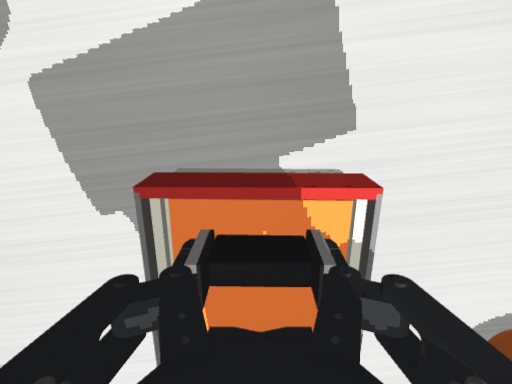

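```bash
python3 -m jog '[-0.5,0,-2,0,-0.5,0,-2,0,-0.5,0,-2,0,-0.3,0,-2,0,0,0,0,0,0,0,0,0]' - 30;  python3 -m jog '[-0.3,0,-2,0,-0.3,0,-2,0,-0.3,0,-2,0,-0.3,0,-2,0,0,0,0,0,0,0,0,0]'; python3 look.py 3 wrist side scene
```

```text
t: 6.3
tool_pos: [0.5433, 0.1778, 0.2377]
tcp_rot: [[-0.994, 0.11, -0.0], [0.11, 0.994, -0.0], [0.0, -0.0, -1.0]]
force: [-0.3, -0.8, -2.2]
opening: 0.0493
t: 6.9
tool_pos: [0.5445, 0.1776, 0.2456]
tcp_rot: [[-0.994, 0.11, -0.0], [0.11, 0.994, -0.0], [0.0, -0.0, -1.0]]
force: [1.3, -0.4, -4.1]
opening: 0.0492
6.9 [0.5445 0.1776 0.2456] yaw y 83.70690666486693 [ 1.3275 -0.3549 -4.0957] 0.04915405598111663 [ 13.8375  26.6789  97.9175  -0.0074  55.4074 -69.8652]
```

View pics/wrist3.png

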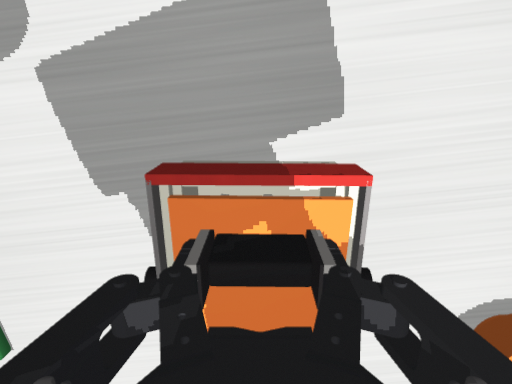

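View pics/side3.png

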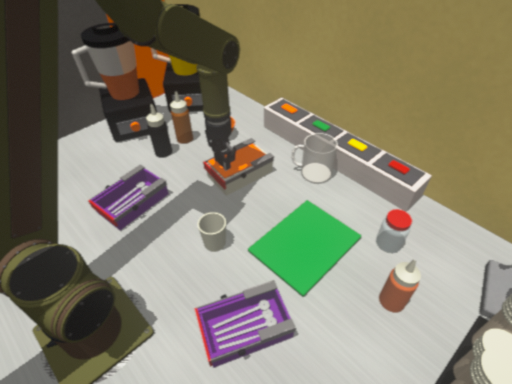

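```bash
cat > plane.py <<'E'
import numpy as np,cv2,sys
W=np.load('pics/W_wrist.npy'); c=cv2.imread(f'pics/wrist{sys.argv[1]}.png').astype(int)
b,g,r_=c[...,0],c[...,1],c[...,2]
m=(r_>150)&(b<90)&(g>70)&(g<190)&~np.isnan(W[...,0])
U,V=np.meshgrid(range(512),range(384)); m&=(U>150)&(U<370)&(V<335)
m=cv2.erode(m.astype(np.uint8),np.ones((5,5)))>0
P=W[m]
ok=np.ones(len(P),bool)
for _ in range(4):
    A=np.c_[P[:,:2],np.ones(len(P))]; k=np.linalg.lstsq(A[ok],P[ok,2],rcond=None)[0]; e=P[:,2]-A@k; ok=abs(e)<.004
print("n",ok.sum(),"slope x,y",k[:2].round(4),"x range",P[ok,0].min().round(4),P[ok,0].max().round(4),"rms mm",(e[ok].std()*1e3).round(2))
for x in (P[ok,0].min(),P[ok,0].max()): print("z plate top at x=%.4f: %.4f"%(x,k@[x,.178,1]))
print("yaw edges", cv2.minAreaRect((P[ok][:,:2]*1000).astype(np.float32)))
red=(r_>120)&(g<70)&(b<70)&(abs(U-255)<130)&(V>130)&(V<210)&~np.isnan(W[...,0]); print("lip top",np.median(W[red],0).round(4), np.percentile(W[red][:,2],[50,90]))
E
python3 plane.py 3
```

```text
n 8686 slope x,y [-0.0365  0.0046] x range 0.5136 0.607 rms mm 0.55
z plate top at x=0.5136: 0.0697
z plate top at x=0.6070: 0.0663
yaw edges ((562.4202270507812, 176.59483337402344), (97.54129791259766, 88.7126235961914), 84.11616516113281)
lip top [0.5098 0.1972 0.0641] [0.06414678 0.06527335]
```

```bash
python3 -m jog '[0,0,0,0,0,0,-1,0,0,0,-1,0,0,0,0,0,0,0,0,0]' - 20; python3 -m jog '[0,0,-1,0,0,0,-1,0,0,0,0,0,0,0,0,0]';python3 -m jog '[0,0,-1,0,0,0,0,0,0,0,0,0]'; python3 look.py 4 wrist; python3 plane.py 4
```

```text
t: 7.55
tool_pos: [0.5445, 0.1776, 0.2477]
tcp_rot: [[-0.994, 0.11, 0.0], [0.11, 0.994, -0.0], [-0.0, -0.0, -1.0]]
force: [2.0, -0.3, -4.7]
opening: 0.0495
t: 7.95
tool_pos: [0.5445, 0.1776, 0.2498]
tcp_rot: [[-0.994, 0.109, 0.0], [0.109, 0.994, -0.0], [-0.0, -0.0, -1.0]]
force: [1.2, -0.1, -4.2]
opening: 0.0493
t: 8.25
tool_pos: [0.5444, 0.1777, 0.2507]
tcp_rot: [[-0.994, 0.109, -0.0], [0.109, 0.994, -0.0], [0.0, -0.0, -1.0]]
force: [1.7, -0.0, -5.3]
opening: 0.0495
8.25 [0.5444 0.1777 0.2507] yaw y 83.71856339865865 [ 1.7489 -0.0295 -5.2751] 0.049450383117684 [ 13.8489  26.3117  97.6402   0.0013  56.0621 -69.8705]
n 8686 slope x,y [-0.0958  0.0113] x range 0.5122 0.6118 rms mm 0.53
z plate top at x=0.5122: 0.0764
z plate top at x=0.6118: 0.0669
yaw edges ((564.2252807617188, 176.6829833984375), (97.65115356445312, 95.55691528320312), 83.9712905883789)
lip top [0.5096 0.1996 0.0641] [0.06405923 0.06499082]
```

```bash
python3 -m jog '[0,0,1,0,0,0,1,0,0,0,0.5,0,0,0,0,0]' - 60; python3 -m jog '[2,0,-0.2,0,3,0,-0.3,0,4,0,-0.4,0,4,0,-0.4,0,4,0,-0.4,0,3,0,-0.3,0,0,0,0,0]'; python3 look.py 5 wrist; python3 plane.py 5
```

```text
t: 8.7
tool_pos: [0.5445, 0.1777, 0.2483]
tcp_rot: [[-0.994, 0.109, 0.0], [0.109, 0.994, 0.0], [-0.0, 0.0, -1.0]]
force: [0.1, 0.3, -2.1]
opening: 0.049
t: 9.4
tool_pos: [0.524, 0.1799, 0.2503]
tcp_rot: [[-0.994, 0.109, -0.001], [0.109, 0.994, -0.0], [0.001, -0.0, -1.0]]
force: [0.2, 0.5, -1.9]
opening: 0.0487
9.4 [0.524  0.1799 0.2503] yaw y 83.7242366936987 [ 0.2419  0.4731 -1.9459] 0.04869472289192283 [ 14.5776  25.1652 100.0167   0.0035  54.8484 -69.1486]
n 8775 slope x,y [-0.0888  0.0104] x range 0.4922 0.5908 rms mm 0.53
z plate top at x=0.4922: 0.0756
z plate top at x=0.5908: 0.0669
yaw edges ((543.8990478515625, 179.366455078125), (98.35066223144531, 94.44572448730469), 84.48448944091797)
lip top [0.4995 0.1812 0.0706] [0.07055357 0.0722859 ]
```

View pics/wrist5.png

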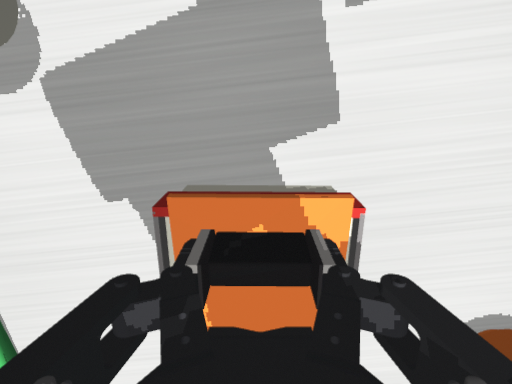

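```bash
python3 -m jog '[3,0,-0.3,0,6,0,-0.5,0,7,0,-0.6,0,7,0,-0.6,0,7,0,-0.6,0,6,0,-0.5,0,3,0,-0.3,0,0,0,0,0]'; python3 -m jog '[3,0,-0.3,0,7,0,-0.6,0,7,0,-0.6,0,7,0,-0.6,0,7,0,-0.6,0,3,0,-0.3,0,0,0,0,0]'; python3 look.py 6 wrist scene; python3 plane.py 6
```

```text
t: 10.25
tool_pos: [0.4853, 0.1842, 0.2537]
tcp_rot: [[-0.994, 0.109, -0.0], [0.109, 0.994, -0.0], [0.0, -0.0, -1.0]]
force: [-0.0, 0.5, -2.4]
opening: 0.0491
t: 10.95
tool_pos: [0.4514, 0.1879, 0.2567]
tcp_rot: [[-0.994, 0.109, -0.0], [0.109, 0.994, -0.0], [0.0, -0.0, -1.0]]
force: [0.7, -0.4, -2.5]
opening: 0.0487
10.95 [0.4514 0.1879 0.2567] yaw y 83.73476244945616 [ 0.6539 -0.3817 -2.4585] 0.04869543773035736 [ 17.6474  20.5397 107.5831   0.0018  51.8942 -66.0884]
n 9009 slope x,y [-0.0886  0.0107] x range 0.4201 0.5184 rms mm 0.54
z plate top at x=0.4201: 0.0819
z plate top at x=0.5184: 0.0732
yaw edges ((471.2388000488281, 186.8092041015625), (97.7195053100586, 94.55220794677734), 84.34782409667969)
lip top [0.4221 0.1754 0.0797] [0.07974197 0.08119901]
```

View pics/scene6.png

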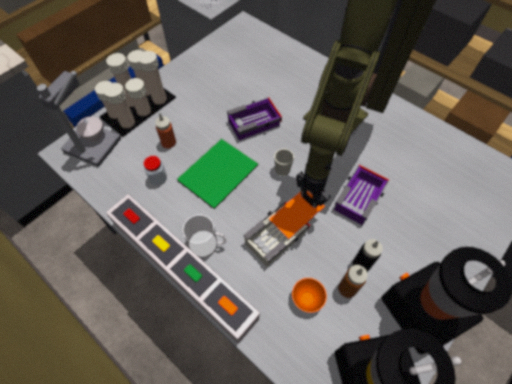

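```bash
python3 -m jog '[0,0,-5,0,0,0,-12,0,0,0,-20,0,0,0,-20,0,0,0,-20,0,0,0,-15,0,0,0,-8,0,0,0,0,0]' - 80; python3 -m jog '[-1,-5,0,0,-4,-20,0,0,-7,-35,0,0,-8,-40,0,0,-8,-40,0,0,-8,-40,0,0,-8,-40,0,0,-8,-40,0,0,-8,-40,0,0,-8,-36,0,0,-4,-18,0,0,-1,-5,0,0]';  python3 -m jog '[0,0,0,-2,0,0,0,-4,0,0,0,-2.2,0,0,0,0,0,0,0,0]'; python3 look.py 7 wrist scene side; python3 plane.py 7
```

```text
t: 11.85
tool_pos: [0.4526, 0.188, 0.3579]
tcp_rot: [[-0.994, 0.11, 0.003], [0.11, 0.994, 0.001], [-0.003, 0.001, -1.0]]
force: [0.7, -0.2, -2.6]
opening: 0.0483
t: 13.05
tool_pos: [0.4851, -0.1794, 0.3553]
tcp_rot: [[-0.994, 0.113, -0.002], [0.113, 0.994, 0.0], [0.002, -0.0, -1.0]]
force: [-0.1, 0.7, -1.5]
opening: 0.0483
t: 13.55
tool_pos: [0.4849, -0.1763, 0.356]
tcp_rot: [[-0.999, -0.033, -0.001], [-0.033, 0.999, 0.001], [0.001, 0.001, -1.0]]
force: [-0.3, 0.8, -2.8]
opening: 0.0485
13.55 [ 0.4849 -0.1763  0.356 ] yaw y 91.89685499682776 [-0.2639  0.841  -2.8328] 0.04847535978845993 [ -24.6695   15.4598   97.2323    0.0085   67.3962 -116.5697]
n 8890 slope x,y [-0.0903 -0.001 ] x range 0.4555 0.5514 rms mm 0.55
z plate top at x=0.4555: 0.1809
z plate top at x=0.5514: 0.1722
yaw edges ((504.0848388671875, -174.6942901611328), (95.0151138305664, 97.13651275634766), 1.4696128368377686)
lip top [ 0.4569 -0.1712  0.1788] [0.1788224  0.17997249]
```

Run:
```python
import numpy as np,cv2
from h import rect
for n in ("scene","side"):
    W=np.load(f'pics/W_{n}.npy'); c=cv2.imread(f'pics/{n}7.png').astype(int)
for n,sfx in (("scene",7),("side",7),("wrist",7)):
    W=np.load(f'pics/W_{n}.npy'); c=cv2.imread(f'pics/{n}{sfx}.png').astype(int)
    g=(c[...,1]>c[...,2]+60)&(c[...,1]>c[...,0]+50)&(W[...,2]>.009)&(W[...,2]<.022)&(abs(W[...,0]-.55)<.2)&(abs(W[...,1]+.175)<.16)
    g=cv2.morphologyEx(g.astype(np.uint8),cv2.MORPH_OPEN,np.ones((3,3)))>0
    print(n,g.sum(),rect(W[g]))
```

```text
scene 869 (array([ 545., -172.]), array([257.1, 197.3]), 1.2)
side 4593 (array([ 542. , -180.8]), array([258.9, 195. ]), 1.8)
wrist 15699 (array([ 461.3, -178.8]), array([ 97.5, 197.7]), 1.5)
```

View pics/wrist7.png

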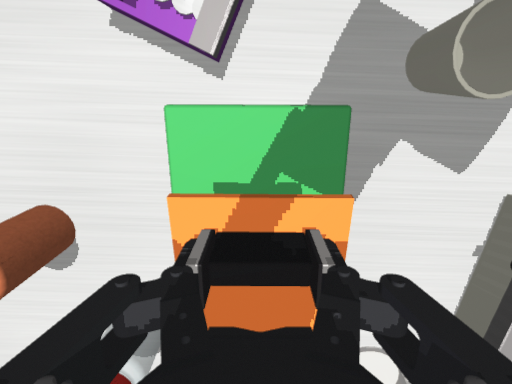

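View pics/side7.png

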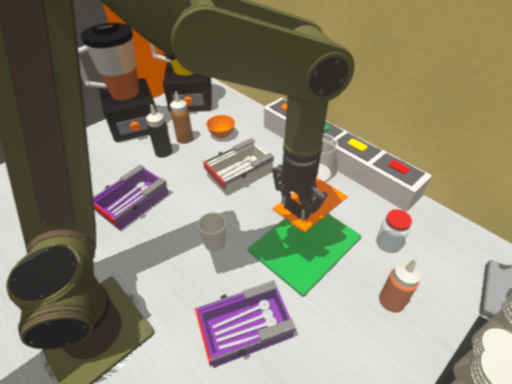

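Run:
```python
from h import *
for n in ("scene","side"):
    p=snapshot(n); c=cv2.imread(f'pics/{n}0.png').astype(int)
    g=((c[...,1]>c[...,2]+60)&(c[...,1]>c[...,0]+50)).astype(np.uint8)
    k,l,st,ct=cv2.connectedComponentsWithStats(g)
    i=1+np.argmax(st[1:,4]); vs,us=np.nonzero(l==i)
    P=np.array([px(p,(u,v),.015) for u,v in zip(us,vs)])
    print(n,len(P),rect(P))
W=np.load('pics/W_wrist.npy'); c=cv2.imread('pics/wrist7.png').astype(int)
g=(c[...,1]>c[...,2]+60)&(c[...,1]>c[...,0]+50)
V,U=np.indices(g.shape); g&=(V<193)
P=W[g]; P=P[(P[:,2]>.0)&(P[:,2]<.022)]
print(rect(P),np.median(P[:,2]))
# near edge / sides line fits
a=np.radians(1.5); R=np.array([[np.cos(a),np.sin(a)],[-np.sin(a),np.cos(a)]]); Q=P[:,:2]@R.T*1000
print("near x'",np.percentile(Q[:,0],[0,.5,2]),"y'",np.percentile(Q[:,1],[0,.5,99.5,100]))
```

```text
scene 2754 (array([ 545.9, -172.8]), array([255.5, 194.1]), 1.7)
side 5498 (array([ 540.3, -179.8]), array([258.4, 198. ]), 1.7)
(array([ 461.2, -178.8]), array([ 96.7, 197.7]), 1.9) 0.013926113313392108
near x' [407.69168906 408.33020864 409.62811593] y' [-289.74793471 -288.37247704  -93.37140601  -91.97472923]
```

```bash
python3 -m jog '[2.4,-1.8,10,0,0,0,20,0,0,0,25,0,0,0,25,0,0,0,20,0,0,0,15,0,0,0,10,0,0,0,5,0,0,0,0,0]'; python3 -m jog '[0,0,3,0,0,0,3,0,0,0,3,0,0,0,2,0,0,0,2,0,0,0,1,0,0,0,1,0,0,0,0,0]'; python3 look.py 8 wrist; python3 plane.py 8
```

```text
t: 14.7
tool_pos: [0.4828, -0.1789, 0.226]
tcp_rot: [[-0.999, -0.033, -0.001], [-0.033, 0.999, 0.0], [0.001, 0.0, -1.0]]
force: [-0.2, 0.1, -0.8]
opening: 0.048
t: 15.5
tool_pos: [0.4829, -0.1789, 0.2115]
tcp_rot: [[-0.999, -0.033, -0.0], [-0.033, 0.999, 0.0], [0.0, 0.0, -1.0]]
force: [1.0, 0.1, -1.8]
opening: 0.0483
15.5 [ 0.4829 -0.1789  0.2115] yaw y 91.90984062532122 [ 0.9792  0.0502 -1.841 ] 0.04830778424353168 [ -25.0247   25.9794  107.0377    0.0004   46.9915 -116.9348]
n 9132 slope x,y [-0.0897 -0.0021] x range 0.4549 0.5502 rms mm 0.54
z plate top at x=0.4549: 0.0357
z plate top at x=0.5502: 0.0271
yaw edges ((502.5037536621094, -177.73348999023438), (95.30338287353516, 97.8218994140625), 0.8661430478096008)
lip top [ 0.4543 -0.1554  0.0346] [0.03463657 0.03553299]
```

```bash
python3 -m jog '[0,0,0,0,0,0,1,0,0,0,1,0,0,0,1,0,0,0,1,0,0,0,1,0,0,0,1,0,0,0,1,0,0,0,1,0,0,0,0,0]' - 25;  python3 look.py 9 wrist; python3 plane.py 9
```

```text
t: 16.55
tool_pos: [0.4829, -0.179, 0.2037]
tcp_rot: [[-0.999, -0.033, 0.0], [-0.033, 0.999, -0.0], [-0.0, -0.0, -1.0]]
force: [-2.5, -0.8, 2.6]
opening: 0.0485
16.55 [ 0.4829 -0.179   0.2037] yaw y 91.90418002678129 [-2.5045 -0.8084  2.6318] 0.048479149149109196 [ -25.0324   26.6644  107.4528   -0.0097   45.8667 -116.9298]
n 8757 slope x,y [-0.0515 -0.0005] x range 0.4553 0.5471 rms mm 0.55
z plate top at x=0.4553: 0.0274
z plate top at x=0.5471: 0.0227
yaw edges ((501.2841491699219, -177.5293731689453), (91.6963882446289, 98.0396728515625), 1.645290732383728)
lip top [ 0.4551 -0.1562  0.0256] [0.02564674 0.02684664]
```

Flattening smoothly; the rest follows the same way.

```bash
python3 -m jog '[0,0,1,0,0,0,1,0,0,0,1,0,0,0,1,0,0,0,1,0,0,0,1,0,0,0,0.7,0,0,0,0,0]' - 20;  python3 look.py 10 wrist; python3 plane.py 10
```

```text
t: 17.4
tool_pos: [0.483, -0.1788, 0.1968]
tcp_rot: [[-0.999, -0.033, 0.0], [-0.033, 0.999, 0.0], [-0.0, 0.0, -1.0]]
force: [-3.2, 1.3, 4.8]
opening: 0.048
17.4 [ 0.483  -0.1788  0.1968] yaw y 91.91598586239361 [-3.248   1.3446  4.7953] 0.04803934046354137 [ -25.0201   27.2937  107.785     0.0089   44.9175 -116.9424]
n 8535 slope x,y [-0.0054  0.0007] x range 0.4571 0.5448 rms mm 0.55
z plate top at x=0.4571: 0.0199
z plate top at x=0.5448: 0.0194
yaw edges ((500.9603271484375, -178.11582946777344), (87.59284973144531, 97.98015594482422), 0.13867813348770142)
lip top [ 0.4564 -0.1554  0.0178] [0.01778013 0.01863406]
```

```bash
python3 -m jog '[0,0,0.6,0,0,0,0.5,0,0,0,0,0]' - 20; python3 -m jog '[0,0,0,0,0,0,0,0,0,0,0,0,0,0,0,0,0,0,0,0]' 0;  python3 -m jog '[0,0,-5,0,0,0,-15,0,0,0,-30,0,0,0,-35,0,0,0,-35,0,0,0,-30,0,0,0,-15,0,0,0,0,0]'; python3 look.py 11 wrist scene side
```

```text
t: 17.75
tool_pos: [0.4831, -0.1789, 0.1962]
tcp_rot: [[-0.999, -0.033, 0.0], [-0.033, 0.999, -0.0], [-0.0, -0.0, -1.0]]
force: [-2.8, -0.3, 8.4]
opening: 0.0486
t: 18.25
tool_pos: [0.483, -0.1789, 0.1956]
tcp_rot: [[-0.999, -0.033, -0.0], [-0.033, 0.999, 0.0], [0.0, 0.0, -1.0]]
force: [-0.1, -0.2, -0.8]
opening: 0.0853
t: 19.05
tool_pos: [0.4837, -0.1792, 0.3638]
tcp_rot: [[-0.999, -0.033, 0.006], [-0.033, 0.999, -0.003], [-0.006, -0.003, -1.0]]
force: [0.4, -0.6, -0.3]
opening: 0.0856
19.05 [ 0.4837 -0.1792  0.3638] yaw y 91.91379273525281 [ 0.3863 -0.6111 -0.2697] 0.08559865100792256 [ -25.0221   14.881    96.8016   -0.001    67.949  -116.936 ]
```

View pics/wrist11.png

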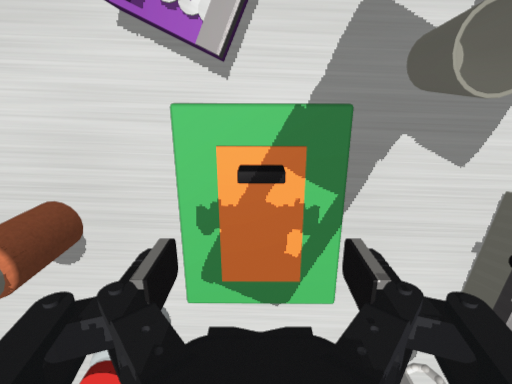

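View pics/scene11.png

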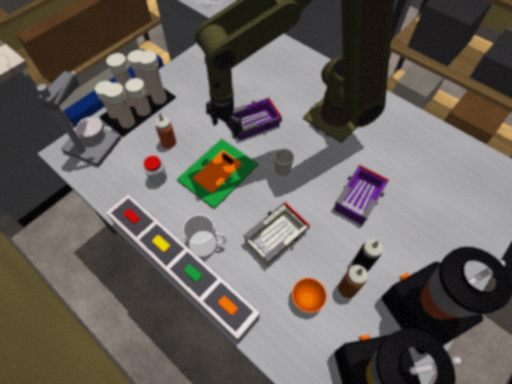

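Run:
```python
import numpy as np,cv2
from h import rect
W=np.load('pics/W_wrist.npy'); c=cv2.imread('pics/wrist11.png').astype(int)
b,g,r_=c[...,0],c[...,1],c[...,2]; ok=~np.isnan(W[...,0])
def big(m):
    k,l,st,_=cv2.connectedComponentsWithStats(m.astype(np.uint8)); return l==1+np.argmax(st[1:,4])
o=big(ok&(r_>150)&(b<100)&(g>70)&(g<200)&(W[...,2]<.03)&(W[...,2]>.012)); P=W[o]
print("lid",rect(P),np.percentile(P[:,2],[2,50,98]))
A=np.c_[P[:,:2],np.ones(len(P))]; print("slope",np.linalg.lstsq(A,P[:,2],rcond=None)[0][:2])
gr=ok&(g>r_+60)&(g>b+50)&(W[...,2]>.009)&(W[...,2]<.025); print("board",rect(W[gr]))
bk=ok&(r_<70)&(g<70)&(b<70)&(W[...,2]>.04)&(W[...,2]<.06)&(np.hypot(W[...,0]-.483,W[...,1]+.178)<.05); print("handle",rect(W[bk]))
```

```text
lid (array([ 542., -175.]), array([173.7, 102.1]), 2.0) [0.01532719 0.01679202 0.01827309]
slope [-0.0040051   0.00188317]
board (array([ 540.1, -175.2]), array([258.3, 198. ]), 1.8)
handle (array([ 481.8, -177. ]), array([13.2, 47.7]), 1.9)
```

Run:
```python
from cell import r
import cv2,numpy as np
for n in("scene","side"):
    d=cv2.absdiff(cv2.imread(f'pics/{n}0.png'),cv2.imread(f'pics/{n}11.png')).max(2)
    cv2.imwrite(f'pics/diff_{n}.png',d)
print(r.close_job())
```

```text
the job is handed in; nothing more can be done
None
```

View pics/diff_scene.png

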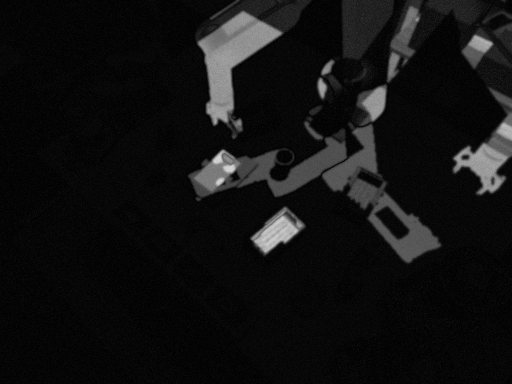

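The spoon box is open: the lid came out over the red lip, lies flat on the green board with its handle up, and has been released. I handed the job in at about 19 s of the 54 s allowed.

- **Taking the lid out:** I gripped the handle across its width and raised it about 20 mm. The front of the lid rose while its top rested lightly under the rails, with about 5 N at the wrist. I then lowered it 2.5 mm to free it from the rails and slid it out along its own tilt; the force stayed at about the lid's weight (2–2.5 N). I lifted it clear once the rear edge was past the grooves.
- **Laying it down:** I set the rear edge on the board first, then flattened the lid slowly before opening the fingers. The highest wrist force I read while laying it down was about 8 N.
- **Lid on the board:** the last wrist picture put the lid's centre at (542, -175) mm, turned 2.0°. The board's centre was (540, -175) mm, turned 1.8°. The lid's slope was below 0.5%.
- **Board position:** the scene and side cameras disagreed by about 6 mm in x and 7 mm in y on the board's centre. I used their mean, which matched the wrist camera.
- **Other things:** comparing the first and last scene pictures, which I looked at after handing in, only the arm, its shadows, the lid and the opened box had changed. I saw no bystander moved. I made the same comparison for the side camera but did not look at it.

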